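Dip the soap refill tank and hold the rod level for reading

TASK

The wall soap dispenser has run empty, so check how much the refill tank holds: turn the tank's pump selector to Off (the ring mark), leaving it there. Then take the dip rod from its drip tube by the handle, push it gently down the tank's dip tube until its collar stops on the mouth, draw it right out, and hold it level with its tip over the bamboo tray, well above it and touching nothing, ready to be read. Finish still holding the rod there, and leave the coaster, door wedge, bottle opener and umbrella where they are.

Things in the scene. Friction and masses are not known exactly. Their poses are not given: they have to be found in the camera images.
- tank: 5 l white plastic refill tank with a flat top, 170 (x) by 260 (y) by 100 mm high, fixed; origin at the centre of its underside, z up. On top: the dip tube at (0, -85) mm, the pump selector at (0, 55) mm on a grey plinth 100 by 100 by 12 mm with a round dial 84 mm across, 3 mm thick, and a low black filler cap (44 mm across, 10 mm high) at (52, -30) mm.
- tube_mouth (a point): centre of the mouth of the tank's steel dip tube (the guide for the rod), 120 mm above the counter and 20 mm above the tank's top, z up. Bore 17 mm, flared to 26 mm inside over the top 10 mm; the rim is 32 mm across. The rod goes in 100 mm until its collar stops on the rim.
- selector (a joint): angle of the pump selector, rad, growing clockwise seen from above, with four spring detents 30 degrees apart: 0 fast (three pips), 0.524 slow (two pips), 1.047 Off (ring mark, at the dial's edge on the tank's -x side), 1.571 prime (a dash). It stands at fast or slow at first. It clicks over with about 0.1 N m and snaps into a detent near by.
- selector_grip (a point): on the selector's axis, 24 mm above the dial, at the height to grip: a black bar 46 mm long (x), 13 mm wide (y), standing from 8 to 36 mm above the dial on a skirt 44 mm across. The point turns with the knob: its -x end is the pointer (pale line on top, small nose on the skirt). z up.
- tray: bamboo tray, 190 (x) by 270 (y) mm, rim 30 mm high, floor 8 mm thick, fixed; origin at the centre of its underside, z up. The rod's steel drip tube stands on it at (0, -85) mm: 32 mm across, bore 26 mm, rim 116 mm above the counter. The coaster lies at about (0, 60) mm.
- rod: the dip rod, 186 mm long, 0.11 kg; origin at its tip, z along the rod from tip to handle. Round steel rod 10 mm in diameter with a rounded tip and black graduation rings, then at 100 mm a steel stop collar 40 mm across and 6 mm thick, then a round black handle 18 mm in diameter and 80 mm long (106 to 186 mm from the tip). At first it stands upright in the drip tube with its collar on that tube's rim.
- rod_grip (a point): centre of the rod's handle, 146 mm from the tip and 46 mm from the collar's underside; z along the rod towards the handle's end.
- rod_collar (a point): centre of the underside of the rod's collar, 100 mm from the tip; z as for the rod.
- rod_tip (a point): the rod's tip; z as for the rod, so the rod is level when this axis is horizontal.
- coaster: bystander: round grey stone coaster, 90 mm across, 9 mm thick, lying in the tray; origin at the centre of its underside.
- wedge: bystander: black plastic door wedge, 110 by 38 by 27 mm, on the counter; origin at the centre of its underside, thick end at +x.
- opener: bystander: flat stainless steel bottle opener, about 135 by 36 by 4 mm, on the counter beyond the gap between tray and tank; origin near its middle, long axis x.
- umbrella: bystander: compact folded umbrella in a hard grey case with a black handle at -x, 245 mm long, 42 mm thick, on the counter; origin under its middle, long axis x.
Not all that is in view belongs to the job. Leave any blue look-alike of the rod alone.

How it is judged:
On the way, in this order (a step that is already met when the one before it is completed fails the run):
1. the pump selector is at Off (value of joint selector between 0.93 and 1.17 rad), for 0.3 s.
2. the rod, held by the fingers, is fully in the dip tube with its collar on the mouth (horizontal distance between rod_collar and tube_mouth below 0.008 m and z of rod_collar in the frame of tube_mouth below 0.004 m and angle between the z axis of rod_collar and the z axis of tube_mouth, either way round below 0.1 rad and contact force between the fingers and rod above 1 N), for 0.2 s.
3. the rod is drawn right out of the dip tube (z of rod_tip in the frame of tube_mouth above 0.005 m), for 0.1 s.
At the end, for the whole second after the job is handed in: The selector is within 0.12 rad of Off (1.047). The rod is held by the fingers alone, still, within 0.14 rad (8 degrees) of level, its tip above the tray's outline and at least 80 mm above the counter (about 70 mm above the tray's floor), touching neither tray (with its drip tube) nor tank (all of step 1 and angle between rod_tip's own z axis and vertical between 1.43 and 1.71 rad and x of rod_tip in the frame of tray between -0.095 and 0.095 m and y of rod_tip in the frame of tray between -0.135 and 0.135 m and height (world z) of rod_tip above 0.08 m and contact force between the fingers and rod above 1 N and contact force between rod and tray below 0.1 N and contact force between rod and tank below 0.1 N and linear speed of rod below 0.03 m/s and angular speed of rod below 0.15 rad/s); the arm keeps its last pose, push and grip.
It fails at once if a bystander (coaster, wedge, opener, umbrella) is moved more than 30 mm (distance of any of coaster, wedge, opener, umbrella from where it was at the start of the episode above 0.03 m).
It fails at once if the rod is forced against the tank with more than 50 N (contact force between rod and tank above 50 N).
It also fails if it takes over 72 s, if anything falls off the work surface, if the arm or the gripper's body presses on something with over 40 N, if the wrist force passes 120 N, or if a joint passes its speed limit or range.

ROBOT

A 6-joint arm with a two-finger parallel gripper is mounted at the origin on the work surface. World frame = base frame: x ahead of the robot, y to its left, z up, the work surface at z = 0. Lengths are in m, angles in rad, forces in N, time in s.
With the tool pointing down it reaches from about 0.325 to 0.875 m from the base axis. Payload 4.4 kg.
Tool frame: the origin (TCP) lies where the fingers leave the gripper's body, on its centre line; the fingertips stand 73 mm ahead of it and the grasp point (between the pads) lies 54 mm ahead of it (ctrl.tcp_to_grasp is the distance from the TCP to the grasp point, in m); y points along the fingers, x is the direction in which the jaws open and shut, and the axes are right-handed (so a half turn about y gives the same grasp; the last joint's range is limited). The gripper opens to 85 mm and grips with 20 to 120 N. Pads are 22 mm wide; open, the fingers measure 114 mm over their backs; the gripper's body (76 mm by 85 mm) begins 54 mm behind the grasp point. The pads swing forward as they close: fully open they stand 13 mm farther back than shut.
Start: joints at [0.97, 0.207, 1.542, -0, 1.393, -0.15], TCP at [0.251, 0.518, 0.304] pointing down, gripper open.
Joint ranges: [-2.73, 2.73], [-0.86, 2.22], [0.23, 2.46], [-1.11, 4.25], [0.08, 2.63], [-2.82, 2.82]. Speed limits (rad/s): [2.79, 2.79, 3.14, 3.14, 3.14, 3.14].

INTERFACE

Orientations are given as a 3x3 rotation matrix whose columns are the frame's x, y, z axes.
In Python, from plant import monitor, cams, ctrl gives the robot as it stands.
- The arm moves only by the shell command python3 -m jog 'ROWS'. ROWS is JSON, a list of rows, each a list of 5 numbers: the opening, from -1 (shut) to 1 (fully open), then the shift along the tool's x, y, z in cm, then the turn about the tool's y in degrees. A call has 1 to 5 rows; each row is the pose to reach, as a shift and turn from the pose measured when the call began, along the tool's axes at that moment; what a row does not reach only later rows make up. A row lasts 1/12 s, in which the tool goes at most 41.7 mm and 7.16 degrees, less where a joint would pass 70% of its speed; a pose out of reach is approached as far as the arm can. A call with a gripper value outside its range is refused whole. The fingers move at their own pace and stop on an object; the grip force is fixed at half the most. Time passes only in rows, so rows that repeat a pose let the fingers close. It gives the time, the measured TCP pose, the force and the opening at its end, in the units of the state.
- monitor.read_state(): the state, without advancing time (a new reading comes with each control period).
- cams.read_camera(name): name is "side" or "top" or "wrist"; returns a dict with "image" (480x640x3 uint8, red, green, blue), "vfov" (degrees; the focal length in pixels is half the picture's height over the tangent of half this angle, whatever the lens; pixels are square), "cx", "cy" (the principal point, pixels), "k1" (the pictures are not rectified: a ray, as slopes to the right and down, at radius r is drawn at 1 + k1 r^2 times it, then the intrinsics apply), "xyz" and "rotation" of the camera in the world; the wrist camera has in their place "hand_eye" (4x4, takes a point from camera to tool coordinates, whose origin is the TCP and whose axes are the tool frame's). Camera axes: x right, y up, looking along -z (the intrinsics and any distortion apply to the point x, -y, -z); pixel columns grow to the right and rows downward; lengths in m; the calibration is good to about 2 mm. A picture is of the moment at which its call begins: read the wrist's pose just before it. There is no depth.
- ctrl.close_job(): hands the job in, once; it reports no verdict.
The state is a dict: "t": time; "joint_pos": joint angles; "qvel": joint speeds; "joint_efforts": joint torques, N m; "ee_pos": TCP position; "tcp_rot": TCP orientation; "contact_force": force on the tool from outside, world axes, zero at the start; "torque": the same for the moment, N m; "finger_gap": finger opening in m.
Only numpy, scipy, OpenCV 4.12 (cv2) and the standard library are available. Lean on these libraries where they do the work, as an engineer would, in place of code of your own. Each camera call takes 0.05 s, during which the arm holds its last target. There are 200 camera calls.

## Working session

There is one attempt and no reset: what is moved stays moved. The work goes in short steps, Python scripts to look and compute and a shell command to move; the robot and the scene stay as the last step left them, time stands still between calls to the robot, and variables do not carry over. Pictures are saved under pics/ and viewed, about 8 in all and at most 12, crops included, and the job is handed in when it is done.

```bash
mkdir -p pics; ls; cat > h.py <<'E'
import numpy as np, cv2, json
from plant import monitor, cams, ctrl
def snap(name, fn):
    s=monitor.read_state(); c=cams.read_camera(name)
    cv2.imwrite('pics/'+fn+'.png', c['image'][:,:,::-1])
    if 'hand_eye' in c:
        T=np.eye(4);T[:3,:3]=s['tcp_rot'];T[:3,3]=s['ee_pos'];W=T@np.array(c['hand_eye']);c['xyz']=W[:3,3];c['rotation']=W[:3,:3]
    d={k:np.array(c[k]).tolist() for k in ('vfov','cx','cy','k1','xyz','rotation')}
    json.dump(d,open('pics/'+fn+'.json','w')); return d
def load(fn): return json.load(open('pics/'+fn+'.json'))
def KD(c):
    f=240/np.tan(np.radians(c['vfov'])/2)
    return np.array([[f,0,c['cx']],[0,f,c['cy']],[0,0,1.]]),np.array([c['k1'],0,0,0.])
def ray(c,u,v):
    K,D=KD(c); x,y=cv2.undistortPoints(np.array([[[u,v]]],float),K,D)[0,0]
    return np.array(c['xyz']), np.array(c['rotation'])@np.array([x,-y,-1])
def atz(c,u,v,z):
    o,d=ray(c,u,v); return o+d*(z-o[2])/d[2]
def proj(c,p):
    K,D=KD(c); q=np.array(c['rotation']).T@(np.array(p)-c['xyz']); q=q*[1,-1,-1]
    return cv2.projectPoints(q.reshape(1,1,3),np.zeros(3),np.zeros(3),K,D)[0].ravel()
def tri(cs,uvs):
    A=0;b=0
    for c,(u,v) in zip(cs,uvs):
        o,d=ray(c,u,v); d=d/np.linalg.norm(d);P=np.eye(3)-np.outer(d,d);A=A+P;b=b+P@o
    return np.linalg.solve(A,b)
E
python3 - <<'E'
from h import *
for n in('top','side','wrist'):
    d=snap(n,n+'0'); print(n,np.round(d['xyz'],3),round(d['vfov'],1),d['k1'],np.round(d['rotation'],2).tolist())
s=monitor.read_state();print(s['t'],np.round(s['tcp_rot'],3).tolist(),s['finger_gap'],ctrl.tcp_to_grasp)
E
```

```text
pics
top [ 0.351 -0.008  1.325] 46.9 -0.007199634969481572 [[0.03, 0.98, -0.17], [-1.0, 0.03, -0.01], [-0.01, 0.17, 0.99]]
side [ 0.323 -0.657  0.498] 54.3 0.017451218335120068 [[0.94, 0.18, -0.28], [-0.33, 0.46, -0.82], [-0.02, 0.87, 0.49]]
wrist [0.178 0.552 0.373] 61.9 -0.03120996523260025 [[0.43, -0.86, -0.28], [0.9, 0.41, 0.14], [-0.0, -0.31, 0.95]]
0.15 [[0.436, -0.001, -0.9], [0.9, -0.001, 0.436], [-0.002, -1.0, 0.0]] 0.0852269452498058 0.0539
```

View pics/top0.png

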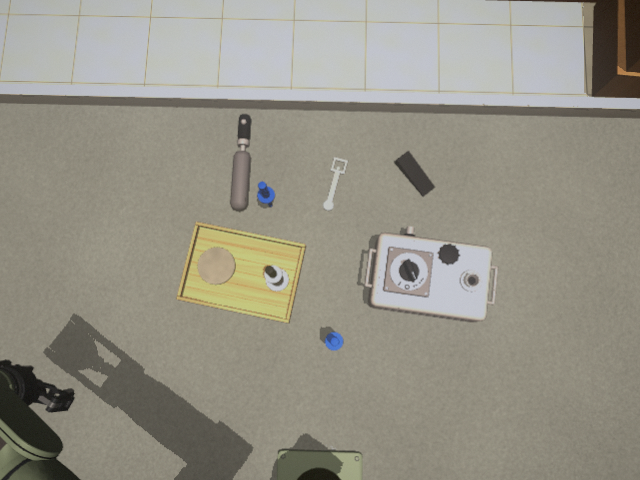

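View pics/side0.png

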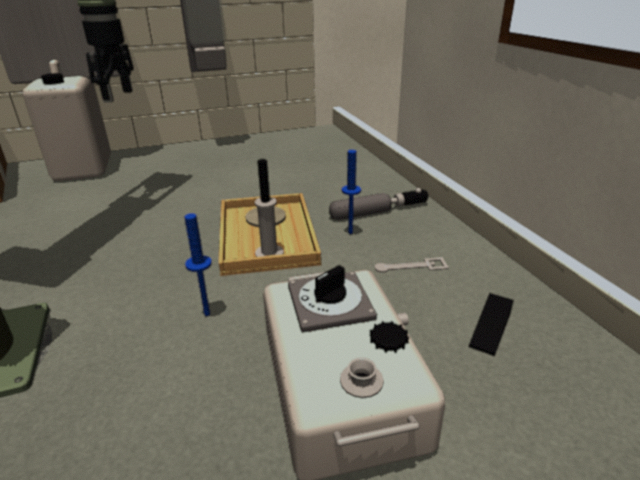

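Top view: tray at (242,272) with the black-handled rod at (272,270); tank with selector at (409,270) and dip tube at (472,280). Candidates for the rod are the black handle at top (272,270) / side (264,180), and the blue look-alikes at top (265,194) and (335,341) / side (351,170) and (195,240). I choose the black-handled one in the drip tube on the tray and check it in one close crop.

```bash
python3 - <<'E'
import cv2,numpy as np
t=cv2.imread('pics/top0.png');s=cv2.imread('pics/side0.png')
r=lambda im,u,v,w,h,k:cv2.resize(im[v:v+h,u:u+w],(w*k,h*k),interpolation=cv2.INTER_CUBIC)
a=np.hstack([r(t,380,240,50,60,5),r(t,445,250,50,60,5),r(t,255,250,50,60,5)])
b=np.hstack([r(s,275,260,110,75,4),r(s,240,155,60,75,4)])[:, :750]
b=cv2.copyMakeBorder(b,0,0,0,750-b.shape[1],cv2.BORDER_CONSTANT)
cv2.imwrite('pics/c1.png',np.vstack([a,b]))
E
```

```text
(no output)
```

View pics/c1.png

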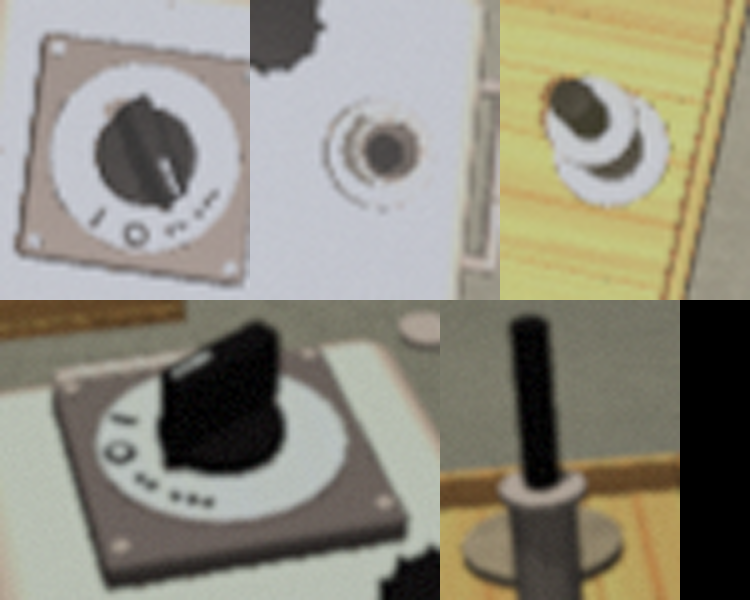

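The crop confirms the black handle with its steel collar in the drip tube, and shows the pointer at two pips (slow), so +30° clockwise is needed. The ring mark is at crop (135,234), with tank -x towards image-down.

```bash
python3 - <<'E'
from h import *
t=load('top0');s=load('side0')
p=lambda n,v:print(n,np.round(v,4))
p('dial',atz(t,409,271,.115)); p('mouth top',atz(t,472.6,280.3,.12)); p('handle top',atz(t,269.4,269,.202)); p('collar',atz(t,273.6,275,.122))
# side
sd=(275+222/4,260+(435-300)/4); p('dial side',atz(s,275+222/4,260+(445-300)/4,.115))
p('mouth side',atz(s,362,368,.12)); p('handle top side',atz(s,240+(530-440)/4,155+(322-300)/4,.202))
p('mouth tri',tri([t,s],[(472.6,280.3),(362,368)]))
p('handle tri',tri([t,s],[(269.4,269),(262.5,160.5)]))
c=[atz(t,u,v,.03) for u,v in((196,224),(305,244),(290,321),(179,298))]; [p('tray',x) for x in c]
ctr=sum(c)/4;p('tray c',ctr)
p('tank tl',[*atz(t,379,234,.1)]);p('tr',atz(t,492,246,.1));p('bl',atz(t,371,305,.1));p('br',atz(t,488,320,.1))
p('plinth',[atz(t,380+x/5,240+y/5,.112)[:2] for x,y in((48,38),(22,250),(240,282))])
st=monitor.read_state();p('ee',st['ee_pos'])
E
```

```text
dial [ 0.4996 -0.1852  0.115 ]
mouth top [ 0.4823 -0.3231  0.12  ]
handle top [0.4855 0.1123 0.202 ]
collar [0.4821 0.1112 0.122 ]
dial side [ 0.4967 -0.1902  0.115 ]
mouth side [ 0.4819 -0.3254  0.12  ]
handle top side [0.4823 0.1076 0.202 ]
mouth tri [ 0.4826 -0.3236  0.118 ]
handle tri [0.4845 0.1127 0.2001]
tray [0.6095 0.3112 0.03  ]
tray [0.5679 0.0489 0.03  ]
tray [0.3861 0.0777 0.03  ]
tray [0.4322 0.3392 0.03  ]
tray c [0.4989 0.1943 0.03  ]
tank tl [ 0.5834 -0.1199  0.1   ]
tr [ 0.5627 -0.3732  0.1   ]
bl [ 0.424 -0.104  0.1  ]
br [ 0.3981 -0.3604  0.1   ]
plinth [[ 0.5511 -0.1426]
 [ 0.4567 -0.1319]
 [ 0.4453 -0.2272]]
ee [0.2503 0.5172 0.303 ]
```

```bash
cat >> h.py <<'E'
def yaw(s): R=np.array(s['tcp_rot']); return np.degrees(np.arctan2(R[1,0],R[0,0]))
def st():
    s=monitor.read_state(); print('t %.2f'%s['t'],'ee',np.round(s['ee_pos'],4),'yaw %.1f'%yaw(s),'gap %.4f'%s['finger_gap'],'F',np.round(s['contact_force'],1),'q',np.round(s['joint_pos'],2)); return s
def go(p,yw=None):
    "p = wanted GRASP point (world); prints shift cm and turn deg"
    s=st(); R=np.array(s['tcp_rot']); g=np.array(s['ee_pos'])+R[:,1]*.0539
    d=R.T@(np.array(p)-g)*100; print('shift',np.round(d,2),'turn',None if yw is None else round((yaw(s)-yw+180)%360-180,1))
E
for i in 1; do python3 -m jog '[[1,-2.8,0,-2.84,0],[1,-5.6,0,-5.68,0],[1,-8.4,0,-8.52,0],[1,-11.2,0,-11.36,0],[1,-14,0,-14.2,0]]'
python3 -m jog '[[1,-2.8,0,-2.84,0],[1,-5.6,0,-5.68,0],[1,-8.4,0,-8.52,0],[1,-11.2,0,-11.36,0],[1,-14,0,-14.2,0]]'
python3 -m jog '[[1,-2.8,0,-2.84,0],[1,-5.6,0,-5.68,0],[1,-8.4,0,-8.52,0],[1,-11.2,0,-11.36,0],[1,-14,0,-14.2,0]]'
python3 -m jog '[[1,0,0,0,-7],[1,0,0,0,-14],[1,0,0,0,-21],[1,0,0,0,-28],[1,0,0,0,-35]]'
done; python3 -c "
from h import *
go([.499,-.186,.22],113.3)"
```

```text
t: 0.57
ee_pos: [0.317, 0.3276, 0.3028]
tcp_rot: [[0.435, -0.001, -0.901], [0.901, -0.002, 0.435], [-0.002, -1.0, 0.0]]
contact_force: [1.7, -0.8, 0.1]
finger_gap: 0.0854
t: 0.98
ee_pos: [0.3839, 0.1379, 0.303]
tcp_rot: [[0.434, -0.001, -0.901], [0.901, -0.002, 0.434], [-0.002, -1.0, 0.0]]
contact_force: [0.8, -0.3, -0.4]
finger_gap: 0.0857
t: 1.4
ee_pos: [0.451, -0.0519, 0.3032]
tcp_rot: [[0.435, -0.001, -0.9], [0.9, -0.002, 0.435], [-0.002, -1.0, 0.0]]
contact_force: [0.5, 0.9, -0.2]
finger_gap: 0.0853
t: 1.82
ee_pos: [0.4507, -0.0521, 0.3028]
tcp_rot: [[-0.166, -0.002, -0.986], [0.986, -0.001, -0.166], [-0.001, -1.0, 0.002]]
contact_force: [1.0, 0.4, 0.7]
finger_gap: 0.0854
t 1.82 ee [ 0.4507 -0.0521  0.3028] yaw 99.5 gap 0.0854 F [1.  0.4 0.7] q [-0.31 -0.06  1.83 -0.    1.37 -2.04]
shift [-14.     2.9   -2.56] turn -13.8
```

```bash
python3 -m jog '[[1,-3.5,0.7,-0.64,-4],[1,-7,1.4,-1.3,-8],[1,-10.5,2.1,-1.9,-12],[1,-14,2.9,-2.56,-13.8],[1,-14,2.9,-2.56,-13.8]]' >/dev/null
python3 -c "
from h import *
go([.499,-.186,.145],113.3); c=snap('wrist','w1')
print(proj(c,[.499,-.186,.151]),proj(c,[.499,-.186,.115]),proj(c,[.4823,-.3231,.12]))"
```

```text
t 2.23 ee [ 0.4997 -0.1909  0.2718] yaw 113.1 gap 0.0857 F [-0.7  0.8  0.1] q [-0.52  0.15  1.67 -0.    1.32 -2.5 ]
shift [ 0.5   7.29 -0.18] turn -0.2
[328.8880527  269.33465192] [327.44186424 245.88750671] [108.87068927 128.68460479]
```

View pics/w1.png

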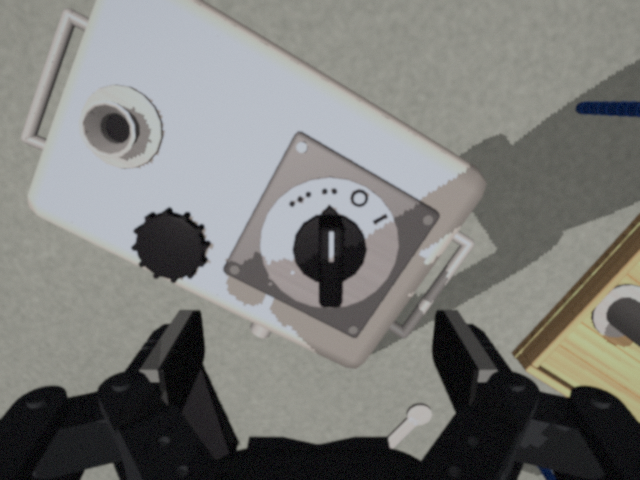

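The wrist view shows the selector bar centred at (331,267), upright between the jaws, with the line pointing to the two pips. It lies within about 1 mm of the prediction. The dip mouth at (110,127) also agrees with its prediction of (109,129). Descending.

```bash
python3 -m jog '[[1,0.6,1.2,-0.15,0],[1,0.6,2.7,-0.15,0],[1,0.6,4.2,-0.15,0],[1,0.6,5.8,-0.15,0],[1,0.6,5.8,-0.15,0]]' >/dev/null
python3 -m jog '[[1,0,0.5,0,0],[1,0,1.0,0,0],[1,0,1.5,0,0],[1,0,1.5,0,0],[1,0,1.5,0,0]]' 
python3 -m jog '[[-1,0,0,0,0],[-1,0,0,0,0],[-1,0,0,0,0],[-1,0,0,0,0],[-1,0,0,0,0]]' 
python3 -m jog '[[-1,0,0,0,0],[-1,0,0,0,0],[-1,0,0,0,0]]'; python3 -c "
from h import *
go([.499,-.185,.145],113.3)"
```

```text
t: 3.12
ee_pos: [0.4954, -0.18, 0.196]
tcp_rot: [[-0.393, -0.01, -0.92], [0.92, 0.003, -0.393], [0.007, -1.0, 0.008]]
contact_force: [-0.4, 0.2, 0.9]
finger_gap: 0.0852
t: 3.53
ee_pos: [0.4954, -0.1801, 0.1963]
tcp_rot: [[-0.393, -0.01, -0.92], [0.92, 0.003, -0.393], [0.007, -1.0, 0.008]]
contact_force: [-0.1, 0.3, -0.7]
finger_gap: 0.0257
t: 3.78
ee_pos: [0.4972, -0.1844, 0.1969]
tcp_rot: [[-0.393, -0.004, -0.92], [0.92, -0.007, -0.393], [-0.004, -1.0, 0.007]]
contact_force: [4.6, -13.2, -7.1]
finger_gap: 0.0119
t 3.78 ee [ 0.4972 -0.1844  0.1969] yaw 113.1 gap 0.0119 F [  4.6 -13.2  -7.1] q [-0.51  0.23  1.75 -0.01  1.16 -2.49]
shift [-0.1  -0.2  -0.17] turn -0.2
```

```bash
python3 -m jog '[[-1,0,0,0,5],[-1,0,0,0,10],[-1,0,0,0,15],[-1,0,0,0,20],[-1,0,0,0,25]]' >/dev/null
python3 -m jog '[[-1,0,0,0,5],[-1,0,0,0,5],[-1,0,0,0,5]]' ; python3 -c "
from h import *
go([.499,-.185,.145],83.3)"
```

```text
t: 4.45
ee_pos: [0.4972, -0.1838, 0.1969]
tcp_rot: [[0.123, -0.004, -0.992], [0.992, -0.004, 0.123], [-0.005, -1.0, 0.004]]
contact_force: [0.0, 0.6, 0.7]
finger_gap: 0.0118
t 4.45 ee [ 0.4972 -0.1838  0.1969] yaw 82.9 gap 0.0118 F [0.  0.6 0.7] q [-0.51  0.23  1.75 -0.01  1.16 -1.96]
shift [-0.07 -0.2  -0.21] turn -0.4
```

```bash
python3 -m jog '[[1,0,0,0,0],[1,0,0,0,0],[1,0,0,0,0],[1,0,0,0,0],[1,0,0,0,0]]' 
python3 -m jog '[[1,0,-2,0,0],[1,0,-5,0,0],[1,0,-9,0,0],[1,0,-9,0,0]]' ; python3 -c "
from h import *
c=snap('wrist','w2');go([.4835,.1115,.25])
import cv2;cv2.imwrite('pics/w2c.png',cv2.imread('pics/w2.png')[60:360,60:560])"
```

```text
t: 4.87
ee_pos: [0.4973, -0.1839, 0.1969]
tcp_rot: [[0.122, -0.004, -0.992], [0.992, -0.005, 0.122], [-0.005, -1.0, 0.004]]
contact_force: [-0.8, 0.3, 0.8]
finger_gap: 0.0716
t: 5.2
ee_pos: [0.5013, -0.1854, 0.2955]
tcp_rot: [[0.122, 0.009, -0.992], [0.992, -0.012, 0.122], [-0.011, -1.0, -0.011]]
contact_force: [1.3, -1.1, 1.1]
finger_gap: 0.0854
t 5.25 ee [ 0.5003 -0.1848  0.2926] yaw 83.0 gap 0.0851 F [ 1.6 -0.2 -0.6] q [-0.51  0.12  1.66 -0.01  1.35 -1.96]
shift [29.25 -1.45  5.31] turn None
```

View pics/w2c.png

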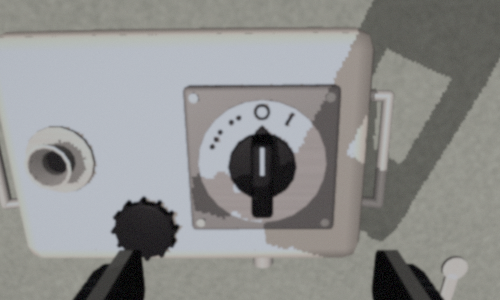

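Selector now points at the ring (crop (262,112)): Off. Next, move above the rod.

```bash
python3 -m jog '[[1,3,-1.5,0.5,0],[1,7,-2,1.3,0],[1,11,-2,2,0],[1,15,-2,2.7,0],[1,15,-2,2.7,0]]' >/dev/null
python3 -m jog '[[1,3.5,0,0.6,0],[1,7,0,1.3,0],[1,11,0,2,0],[1,14.2,0,2.6,0],[1,14.2,0,2.6,0]]' >/dev/null
python3 -c "
from h import *
w=load('w2')
print('mouth w2',atz(w,112,223,.12))
go([.4835,.1115,.25]); c=snap('wrist','w3')
print(proj(c,[.4835,.1115,.202]),proj(c,[.4835,.1115,.122]),proj(c,[.4835,.1115,.116]))"
```

```text
mouth w2 [ 0.48062749 -0.32032914  0.12      ]
t 6.08 ee [0.4795 0.1222 0.308 ] yaw 83.8 gap 0.0855 F [-0.5 -0.3  0.1] q [ 0.08  0.03  1.73 -0.    1.38 -1.38]
shift [-1.    0.42 -0.5 ] turn None
[298.78729596 286.65598274] [304.62872091 234.48215271] [304.93771726 231.72584111]
```

View pics/w3.png

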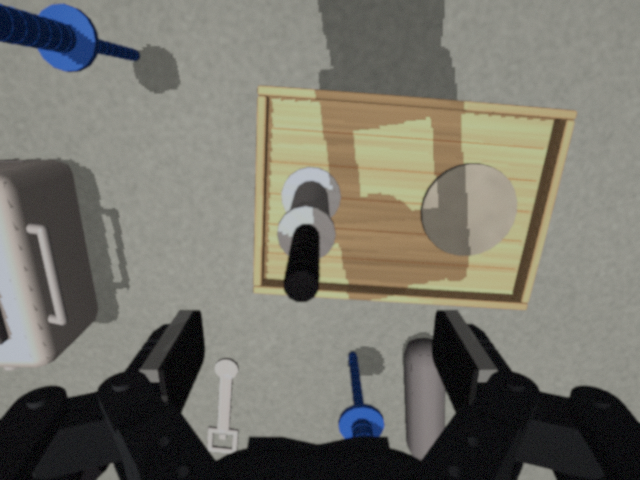

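The rod's handle end is at (301,285) and its collar at (306,231), about 1 mm from the predictions; the blue look-alikes are at (60,35) and (360,425), clear of the path. Align, then descend.

```bash
python3 -m jog '[[1,-0.9,0,-0.4,0],[1,-0.9,0,-0.4,0],[1,-0.9,0,-0.4,0],[1,-0.9,0,-0.4,0]]' >/dev/null
python3 -c "
from h import *
go([.4825,.1125,.162])"
```

```text
t 6.47 ee [0.4832 0.109  0.3079] yaw 83.5 gap 0.0854 F [-0.5 -0.  -0.5] q [ 0.05  0.03  1.73 -0.01  1.38 -1.41]
shift [0.43 9.19 0.14] turn None
```

```bash
python3 -m jog '[[1,0.4,2,0.1,0],[1,0.4,4,0.1,0],[1,0.4,6,0.1,0],[1,0.4,6.5,0.1,0],[1,0.4,6.5,0.1,0]]'
python3 -m jog '[[1,0,0,0,0],[1,0,0,0,0]]'
python3 -c "
from h import *
go([.4825,.1125,.162]);snap('wrist','w4')
go([.4825,.1125,.162])"
```

```text
t: 6.88
ee_pos: [0.4816, 0.1118, 0.241]
tcp_rot: [[0.114, -0.003, -0.994], [0.993, -0.006, 0.114], [-0.007, -1.0, 0.002]]
contact_force: [0.3, -0.3, 0.1]
finger_gap: 0.0852
t: 7.05
ee_pos: [0.4823, 0.1115, 0.2421]
tcp_rot: [[0.114, -0.001, -0.993], [0.993, -0.006, 0.114], [-0.007, -1.0, 0.0]]
contact_force: [-0.7, -0.8, 0.3]
finger_gap: 0.0854
t 7.05 ee [0.4823 0.1115 0.2421] yaw 83.4 gap 0.0854 F [-0.7 -0.8  0.3] q [ 0.06  0.1   1.8  -0.01  1.24 -1.4 ]
shift [ 0.15  2.62 -0.01] turn None
t 7.10 ee [0.4824 0.1116 0.2423] yaw 83.4 gap 0.0856 F [-0.3  0.2  0.6] q [ 0.06  0.1   1.8  -0.01  1.24 -1.4 ]
shift [0.14 2.64 0.01] turn None
```

```bash
python3 -m jog '[[1,0.1,1,0,0],[1,0.1,2,0,0],[1,0.1,2.6,0,0],[1,0.1,2.6,0,0],[1,0.1,2.6,0,0]]' >/dev/null
python3 -m jog '[[-1,0,0,0,0],[-1,0,0,0,0],[-1,0,0,0,0],[-1,0,0,0,0],[-1,0,0,0,0]]' 
python3 -m jog '[[-1,0,0,0,0],[-1,0,0,0,0],[-1,0,0,0,0]]'
python3 -c "
from h import *
go([.4825,.1125,.162])"
```

```text
t: 7.93
ee_pos: [0.4821, 0.1125, 0.2156]
tcp_rot: [[0.114, -0.002, -0.993], [0.993, -0.006, 0.114], [-0.007, -1.0, 0.001]]
contact_force: [-0.6, 0.0, 0.2]
finger_gap: 0.0254
t: 8.18
ee_pos: [0.4822, 0.1125, 0.2158]
tcp_rot: [[0.114, -0.002, -0.993], [0.993, -0.006, 0.114], [-0.007, -1.0, 0.001]]
contact_force: [0.2, -0.4, 0.7]
finger_gap: 0.0168
t 8.18 ee [0.4822 0.1125 0.2158] yaw 83.5 gap 0.0168 F [ 0.2 -0.4  0.7] q [ 0.06  0.13  1.82 -0.01  1.19 -1.4 ]
shift [ 0.04 -0.01 -0.04] turn None
```

```bash
python3 -m jog '[[-1,0,-1,0,0],[-1,0,-2,0,0],[-1,0,-4,0,0],[-1,0,-7,0,0],[-1,0,-10,0,0]]' 
python3 -m jog '[[-1,0,-2.5,0,0],[-1,0,-5,0,0],[-1,0,-7,0,0],[-1,0,-7,0,0],[-1,0,-7,0,0]]' 
python3 -m jog '[[-1,-1.5,0,-0.2,0],[-1,-4,0,-0.45,0],[-1,-7,0,-0.8,0],[-1,-10,0,-1.15,0],[-1,-13,0,-1.5,0]]' >/dev/null
python3 -m jog '[[-1,-3,0,-0.35,0],[-1,-6,0,-0.7,0],[-1,-9,0,-1.05,0],[-1,-12,0,-1.4,0],[-1,-15,0,-1.7,0]]' >/dev/null
python3 -m jog '[[-1,-3,0,-0.35,0],[-1,-6,0,-0.7,0],[-1,-9,0,-1.05,0],[-1,-11,0,-1.25,0],[-1,-11,0,-1.25,0]]' >/dev/null
python3 -m jog '[[-1,0,0,0,0],[-1,0,0,0,0]]' 
python3 -c "
from h import *
snap('wrist','w5');snap('side','s5');snap('top','t5')
go([.4823,-.3235,.332])"
```

```text
t: 8.6
ee_pos: [0.4817, 0.1131, 0.3169]
tcp_rot: [[0.114, -0.003, -0.993], [0.993, -0.007, 0.114], [-0.007, -1.0, 0.003]]
contact_force: [1.1, -0.4, -0.8]
finger_gap: 0.0168
t: 9.02
ee_pos: [0.4824, 0.1136, 0.3887]
tcp_rot: [[0.114, 0.001, -0.993], [0.993, -0.006, 0.114], [-0.006, -1.0, -0.001]]
contact_force: [-0.5, -0.8, -3.4]
finger_gap: 0.0164
t: 10.43
ee_pos: [0.4778, -0.2838, 0.3797]
tcp_rot: [[0.119, -0.016, -0.993], [0.993, 0.001, 0.119], [-0.001, -1.0, 0.016]]
contact_force: [-0.5, 0.9, -2.4]
finger_gap: 0.0168
t 10.58 ee [ 0.4786 -0.2831  0.3816] yaw 83.3 gap 0.0164 F [ 0.1  0.7 -1. ] q [-0.69  0.12  1.48 -0.01  1.55 -2.14]
shift [-3.96 -0.44 -0.91] turn None
```

```bash
python3 -m jog '[[-1,-2,0,-0.4,0],[-1,-4,0,-0.85,0],[-1,-4,2,-0.85,0],[-1,-4,4,-0.85,0],[-1,-4,4,-0.85,0]]' >/dev/null
python3 -m jog '[[-1,0,0,0,0],[-1,0,0,0,0]]' 
python3 -c "
from h import *
w=snap('wrist','w6');s=snap('side','s6')
go([.4823,-.3235,.292])
for c in(w,s): print([np.round(proj(c,p)) for p in([.4823,-.3235,.12],[.4823,-.3235,.146])])
a=cv2.imread('pics/w6.png');b=cv2.imread('pics/s6.png')
cv2.imwrite('pics/c6.png',np.hstack([cv2.resize(a[100:300,180:380],(400,400),interpolation=2),cv2.resize(b[260:460,260:460],(400,400),interpolation=2)]))"
```

```text
t: 11.17
ee_pos: [0.4806, -0.3208, 0.337]
tcp_rot: [[0.115, -0.02, -0.993], [0.993, 0.006, 0.115], [0.004, -1.0, 0.02]]
contact_force: [0.4, 0.4, -2.0]
finger_gap: 0.0166
t 11.27 ee [ 0.481  -0.3216  0.3384] yaw 83.4 gap 0.0165 F [ 0.5 -0.6 -1.8] q [-0.73  0.2   1.48 -0.01  1.48 -2.19]
shift [-0.18 -0.76 -0.23] turn None
[array([315., 224.]), array([314., 234.])]
[array([362., 367.]), array([362., 349.])]
```

View pics/c6.png

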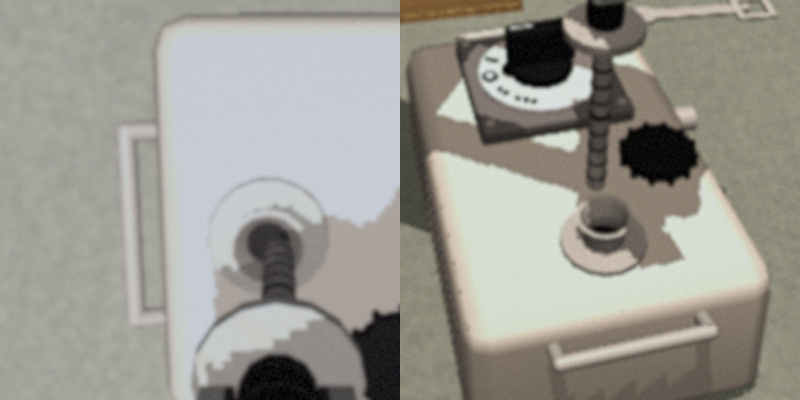

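The wrist crop shows the tip over the bore (267,240); the side crop shows the tip at (596,185), about 4 px left of the mouth centre (604,217). That agrees with the roughly 5 mm offset from the tool's 0.02 rad tilt, so I correct by that amount and enter the flare.

```bash
python3 -m jog '[[-1,-0.2,0,-0.45,0],[-1,-0.2,0,-0.45,0],[-1,-0.2,0.5,-0.45,0],[-1,-0.2,1,-0.45,0],[-1,-0.2,1,-0.45,0]]' 
python3 -m jog '[[-1,0,0,0,0],[-1,0,0,0,0]]' 
python3 -m jog '[[-1,0,0.5,0,0],[-1,0,1,0,0],[-1,0,1.5,0,0],[-1,0,2,0,0],[-1,0,2,0,0]]' 
python3 -c "
from h import *
s=st(); R=np.array(s['tcp_rot']); print('tip',s['ee_pos']+R[:,1]*.2)
w=snap('wrist','w7');snap('side','s7')"
```

```text
t: 11.68
ee_pos: [0.4846, -0.3236, 0.3267]
tcp_rot: [[0.115, -0.02, -0.993], [0.993, 0.005, 0.115], [0.003, -1.0, 0.02]]
contact_force: [0.3, 0.0, -2.6]
finger_gap: 0.0167
t: 11.85
ee_pos: [0.4843, -0.3234, 0.326]
tcp_rot: [[0.115, -0.021, -0.993], [0.993, 0.006, 0.115], [0.004, -1.0, 0.021]]
contact_force: [-0.5, 0.2, -2.1]
finger_gap: 0.0167
t: 12.27
ee_pos: [0.4833, -0.3229, 0.3041]
tcp_rot: [[0.115, -0.023, -0.993], [0.993, 0.008, 0.115], [0.006, -1.0, 0.024]]
contact_force: [-0.5, 0.3, -1.1]
finger_gap: 0.0166
t 12.27 ee [ 0.4833 -0.3229  0.3041] yaw 83.4 gap 0.0166 F [-0.5  0.3 -1.1] q [-0.73  0.23  1.51 -0.01  1.42 -2.19]
tip [ 0.47868833 -0.32122985  0.10416998]
```

```bash
python3 -m jog '[[-1,-0.1,0.6,-0.2,0],[-1,-0.1,1.2,-0.25,0],[-1,-0.1,1.8,-0.25,0],[-1,-0.1,2.4,-0.25,0],[-1,-0.1,3,-0.25,0]]' 
python3 -m jog '[[-1,0,0.6,0,0],[-1,0,1.2,0,0],[-1,0,1.8,-0.05,0],[-1,0,2.4,-0.1,0],[-1,0,3,-0.1,0]]' 
python3 -m jog '[[-1,0,0,0,0]]'
python3 -c "
from h import *
s=st(); R=np.array(s['tcp_rot']); print('tip',s['ee_pos']+R[:,1]*.2,'collar',s['ee_pos']+R[:,1]*.1)"
```

```text
t: 12.78
ee_pos: [0.4853, -0.3241, 0.2744]
tcp_rot: [[0.115, -0.022, -0.993], [0.993, 0.008, 0.115], [0.005, -1.0, 0.023]]
contact_force: [-0.2, 0.3, -1.4]
finger_gap: 0.0167
t: 13.2
ee_pos: [0.4857, -0.324, 0.2438]
tcp_rot: [[0.115, -0.022, -0.993], [0.993, 0.008, 0.115], [0.005, -1.0, 0.023]]
contact_force: [1.4, -0.3, -0.8]
finger_gap: 0.017
t: 13.28
ee_pos: [0.4851, -0.3235, 0.2421]
tcp_rot: [[0.115, -0.024, -0.993], [0.993, 0.009, 0.115], [0.007, -1.0, 0.025]]
contact_force: [-0.6, 0.5, -1.6]
finger_gap: 0.0166
t 13.28 ee [ 0.4851 -0.3235  0.2421] yaw 83.4 gap 0.0166 F [-0.6  0.5 -1.6] q [-0.73  0.29  1.57 -0.01  1.31 -2.19]
tip [ 0.48026139 -0.32161151  0.04217123] collar [ 0.48267335 -0.32255075  0.14213773]
```

```bash
python3 -m jog '[[-1,0,0.4,0,0],[-1,0,0.8,0,0],[-1,0,1.2,0,0],[-1,0,1.6,0,0],[-1,0,1.8,0,0]]' 
python3 -m jog '[[-1,0,0.1,0,0],[-1,0,0.2,0,0],[-1,0,0.3,0,0],[-1,0,0.3,0,0]]' 
python3 -c "
from h import *
s=st(); R=np.array(s['tcp_rot']); print('tip',s['ee_pos']+R[:,1]*.2,'collar',s['ee_pos']+R[:,1]*.1)"
```

```text
t: 13.7
ee_pos: [0.4845, -0.3231, 0.2234]
tcp_rot: [[0.115, -0.025, -0.993], [0.993, 0.01, 0.115], [0.007, -1.0, 0.026]]
contact_force: [0.4, 0.1, -1.0]
finger_gap: 0.0165
t: 14.03
ee_pos: [0.4844, -0.3231, 0.2204]
tcp_rot: [[0.115, -0.025, -0.993], [0.993, 0.01, 0.115], [0.007, -1.0, 0.026]]
contact_force: [0.7, -0.4, -1.0]
finger_gap: 0.0166
t 14.03 ee [ 0.4844 -0.3231  0.2204] yaw 83.4 gap 0.0166 F [ 0.7 -0.4 -1. ] q [-0.73  0.31  1.59 -0.01  1.26 -2.19]
tip [ 0.47944921 -0.32114882  0.02044088] collar [ 0.48191731 -0.32214213  0.12040548]
```

```bash
python3 -m jog '[[-1,0,0.1,0,0],[-1,0,0.2,0,0],[-1,0,0.2,0,0]]' 
python3 -m jog '[[-1,0,0.1,0,0],[-1,0,0.2,0,0],[-1,0,0.2,0,0]]' 

```

```text
t: 14.28
ee_pos: [0.4846, -0.3233, 0.2201]
tcp_rot: [[0.115, -0.024, -0.993], [0.993, 0.009, 0.115], [0.006, -1.0, 0.025]]
contact_force: [-2.6, 1.9, 6.3]
finger_gap: 0.0165
t: 14.53
ee_pos: [0.4848, -0.3234, 0.22]
tcp_rot: [[0.115, -0.023, -0.993], [0.993, 0.009, 0.115], [0.006, -1.0, 0.024]]
contact_force: [-3.3, 2.1, 8.8]
finger_gap: 0.0168
```

```bash
python3 -m jog '[[-1,0,0.1,0,0],[-1,0,0.1,0,0],[-1,0,0.1,0,0],[-1,0,0.1,0,0],[-1,0,0.1,0,0]]' 
python3 -c "
from h import *
snap('side','s8')
a=cv2.imread('pics/s8.png');cv2.imwrite('pics/c8.png',cv2.resize(a[220:440,250:450],(600,660),interpolation=2)[:600])"
python3 -m jog '[[-1,0,-0.8,0,0],[-1,0,-2,0,0],[-1,0,-3.5,0,0],[-1,0,-5,0,0],[-1,0,-6.5,0,0]]' 
python3 -m jog '[[-1,0,-2,0,0],[-1,0,-4,0,0],[-1,0,-6,0,0],[-1,0,-8,0,0],[-1,0,-9.5,0,0]]' 
python3 -m jog '[[-1,0,0,0,0],[-1,0,0,0,0]]' 
```

```text
t: 14.95
ee_pos: [0.4849, -0.3235, 0.22]
tcp_rot: [[0.115, -0.023, -0.993], [0.993, 0.008, 0.115], [0.005, -1.0, 0.024]]
contact_force: [-2.3, 2.0, 6.2]
finger_gap: 0.0167
t: 15.42
ee_pos: [0.4867, -0.3242, 0.2862]
tcp_rot: [[0.115, -0.022, -0.993], [0.993, 0.007, 0.115], [0.005, -1.0, 0.023]]
contact_force: [-0.0, -0.9, -1.2]
finger_gap: 0.0168
t: 15.83
ee_pos: [0.4892, -0.3253, 0.3841]
tcp_rot: [[0.115, -0.019, -0.993], [0.993, 0.005, 0.115], [0.003, -1.0, 0.02]]
contact_force: [-0.2, 0.6, -1.5]
finger_gap: 0.0168
t: 16.0
ee_pos: [0.4898, -0.3258, 0.3861]
tcp_rot: [[0.115, -0.016, -0.993], [0.993, 0.002, 0.115], [0.0, -1.0, 0.016]]
contact_force: [0.9, 0.3, -0.5]
finger_gap: 0.0165
```

View pics/c8.png

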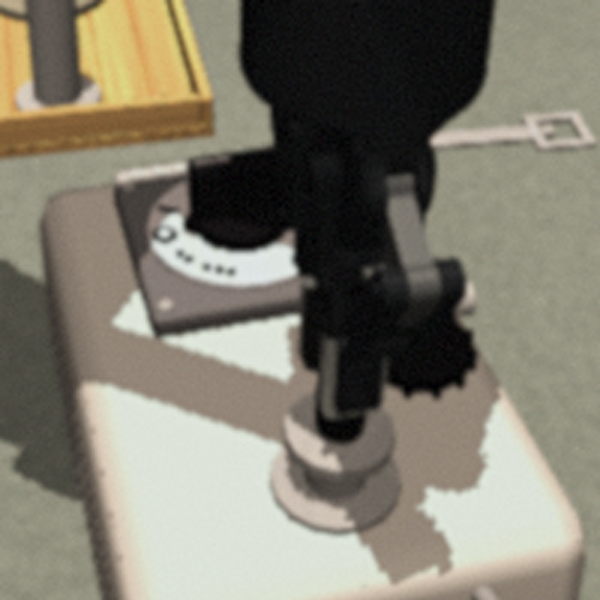

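The side crop shows the collar seated on the dip tube's mouth at (340,440). The rod has since been drawn out, with the tip near z 0.186. The moves can't tilt the tool, so I will lay the rod over in the fingers by pushing it against the fixed drip tube's rim. First I transit to the tube's +x side.

```bash
python3 -m jog '[[-1,2,0,0,0],[-1,5,0,0,0],[-1,8,0,0.2,0],[-1,11,0,0.3,0],[-1,14.5,0,0.6,0]]' >/dev/null
python3 -m jog '[[-1,3,0,0.1,0],[-1,6,0,0.2,0],[-1,9,0,0.3,0],[-1,12,0,0.4,0],[-1,15,0,0.6,0]]' >/dev/null
python3 -m jog '[[-1,3,0,0.1,0],[-1,6,0,0.2,0],[-1,9,0,0.3,0],[-1,11,0,0.4,0],[-1,11,0,0.6,0]]' >/dev/null
python3 -m jog '[[-1,0,0,0,0],[-1,0,0,0,0],[-1,0,0,0,0]]' 
python3 -c "
from h import *
go([.522,.1085,.25])"
```

```text
t: 17.5
ee_pos: [0.5167, 0.0837, 0.3801]
tcp_rot: [[0.113, -0.025, -0.993], [0.994, 0.005, 0.113], [0.002, -1.0, 0.026]]
contact_force: [0.6, 0.1, -1.2]
finger_gap: 0.0169
t 17.50 ee [0.5167 0.0837 0.3801] yaw 83.5 gap 0.0169 F [ 0.6  0.1 -1.2] q [-0.01  0.06  1.55  0.01  1.56 -1.47]
shift [ 2.49  7.62 -0.59] turn None
```

```bash
python3 -m jog '[[-1,2.4,0,-1.3,0],[-1,2.4,1.5,-1.3,0],[-1,2.4,4,-1.3,0],[-1,2.4,7,-1.3,0],[-1,2.4,9.5,-1.3,0]]' 
python3 -m jog '[[-1,0,1,0,0],[-1,0,2,0,0],[-1,0,2,0,0],[-1,0,2,0,0]]' 
python3 -c "
from h import *
snap('side','s9')
go([.5035,.1105,.211])
a=cv2.imread('pics/s9.png');cv2.imwrite('pics/c9.png',cv2.resize(a[80:300,180:400],(600,600),interpolation=2))"
```

```text
t: 17.92
ee_pos: [0.5298, 0.1054, 0.2834]
tcp_rot: [[0.115, -0.026, -0.993], [0.993, 0.005, 0.114], [0.002, -1.0, 0.026]]
contact_force: [0.1, -0.5, -1.1]
finger_gap: 0.0164
t: 18.25
ee_pos: [0.5298, 0.105, 0.2641]
tcp_rot: [[0.115, -0.025, -0.993], [0.993, 0.005, 0.115], [0.002, -1.0, 0.025]]
contact_force: [0.4, -0.5, -1.0]
finger_gap: 0.0166
t 18.30 ee [0.5303 0.1052 0.265 ] yaw 83.4 gap 0.0166 F [ 0.8  0.8 -0.3] q [ 0.03  0.18  1.66  0.01  1.33 -1.42]
shift [0.21 0.07 2.6 ] turn None
```

View pics/c9.png

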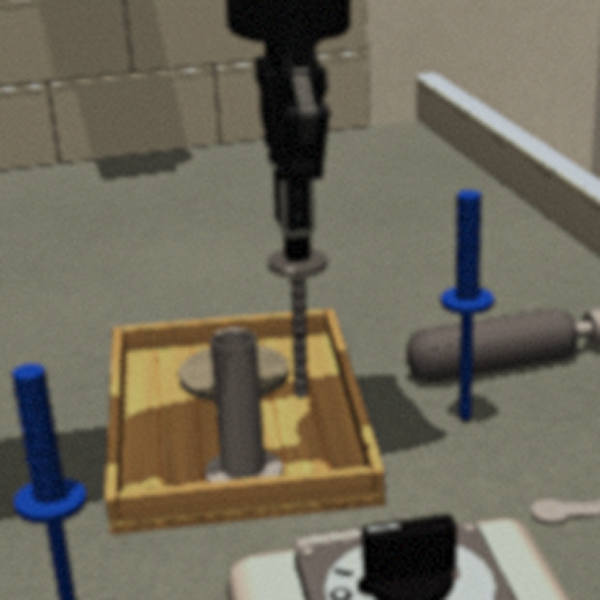

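The rod is at crop (298,330), to the +x side of the empty drip tube at (238,400), and clear of everything. Push and tilt to about 15° and check.

```bash
python3 -m jog '[[-1,0.2,0,1,0],[-1,0.2,0,2,0],[-1,0.2,0,2.8,0],[-1,0.2,0.05,3.8,0],[-1,0.2,0.2,4.8,0]]' 
python3 -m jog '[[-1,0,0,0,0]]'
```

```text
t: 18.72
ee_pos: [0.4845, 0.1129, 0.2664]
tcp_rot: [[0.115, -0.013, -0.993], [0.993, 0.005, 0.115], [0.004, -1.0, 0.013]]
contact_force: [7.3, -0.5, -1.0]
finger_gap: 0.0166
t: 18.8
ee_pos: [0.4835, 0.1131, 0.2672]
tcp_rot: [[0.114, -0.011, -0.993], [0.993, 0.005, 0.114], [0.004, -1.0, 0.011]]
contact_force: [-0.8, -0.8, -1.8]
finger_gap: 0.0165
```

```bash
python3 -m jog '[[-1,0,0.3,1,0],[-1,0,0.75,2,0],[-1,0,1.3,3,0],[-1,0,2.1,4.2,0],[-1,0,2.2,4.4,0]]' 
python3 -c "
from h import *
st();snap('side','s10')
a=cv2.imread('pics/s10.png');cv2.imwrite('pics/c10.png',cv2.resize(a[80:300,180:400],(600,600),interpolation=2))"
```

```text
t: 19.22
ee_pos: [0.4396, 0.1185, 0.2466]
tcp_rot: [[0.113, -0.006, -0.994], [0.994, 0.005, 0.113], [0.004, -1.0, 0.007]]
contact_force: [4.5, 0.1, 2.2]
finger_gap: 0.0167
t 19.22 ee [0.4396 0.1185 0.2466] yaw 83.5 gap 0.0167 F [4.5 0.1 2.2] q [ 0.07  0.01  1.88  0.01  1.25 -1.39]
```

View pics/c10.png

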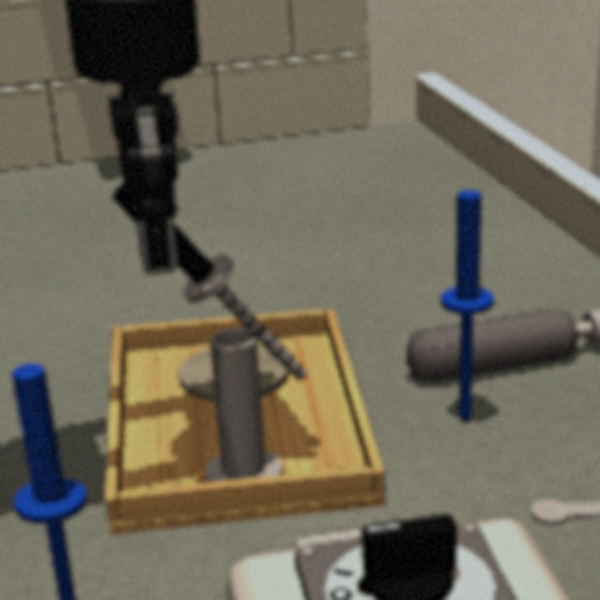

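The rod is pivoting as planned: it now leans about 45°, crossing the drip tube's rim at crop (258,325). Continue the arc to level.

```bash
python3 -m jog '[[-1,0,0.9,0.8,0],[-1,0,2.1,1.6,0],[-1,0,3.5,2.4,0],[-1,0,5,2.9,0],[-1,0,5.8,3.1,0]]' 
python3 -m jog '[[-1,0,0.5,0.1,0],[-1,0,1.0,0.1,0],[-1,0,1.2,0.1,0]]'
python3 -c "
from h import *
st();snap('side','s11')
a=cv2.imread('pics/s11.png');cv2.imwrite('pics/c11.png',cv2.resize(a[80:300,180:400],(600,600),interpolation=2))"
```

```text
t: 19.68
ee_pos: [0.409, 0.1223, 0.1891]
tcp_rot: [[0.113, -0.005, -0.994], [0.994, 0.005, 0.113], [0.004, -1.0, 0.006]]
contact_force: [1.3, -0.7, 3.6]
finger_gap: 0.0164
t: 19.93
ee_pos: [0.4077, 0.1225, 0.1768]
tcp_rot: [[0.113, -0.006, -0.994], [0.994, 0.005, 0.113], [0.004, -1.0, 0.007]]
contact_force: [-0.9, -0.8, 4.4]
finger_gap: 0.0166
t 19.93 ee [0.4077 0.1225 0.1768] yaw 83.5 gap 0.0166 F [-0.9 -0.8  4.4] q [ 0.08  0.05  2.01  0.01  1.09 -1.38]
```

View pics/c11.png

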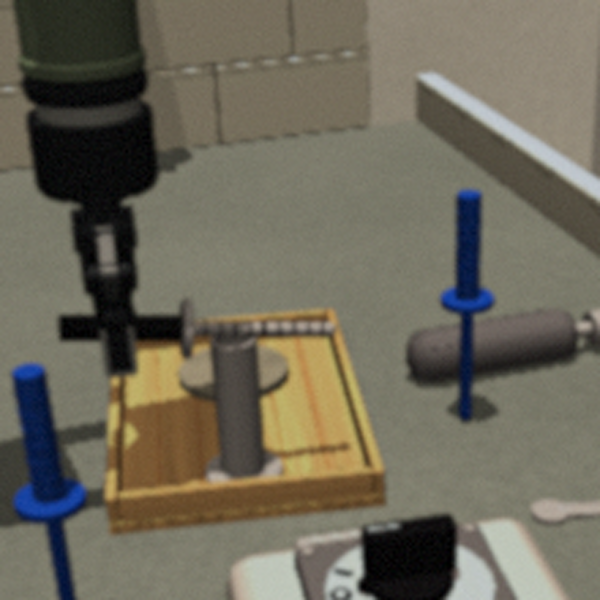

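```bash
python3 - <<'E'
from h import *
c=load('s11'); g=np.array([.4077,.1227,.1229])
im=cv2.imread('pics/s11.png')
for ph in(-8,-4,0,4,8):
    u=np.array([.994*np.cos(np.radians(ph)),-.113*np.cos(np.radians(ph)),np.sin(np.radians(ph))])
    print(ph,proj(c,g-u*.04),proj(c,g+u*.046),proj(c,g+u*.146))
# edge-based: rod bright/dark columns right of collar
for x in range(262,304,8):
    print(x,im[190:212,x].mean(1).astype(int))
E
python3 -m jog '[[-1,0,0.2,0,0],[-1,0,0.3,0,0],[-1,0,0.3,0,0]]'
```

```text
-8 [201.02407755 204.1180901 ] [249.26839151 204.654562  ] [302.28962209 205.2337506 ]
-4 [201.07721311 205.52365183] [249.29344158 203.07600334] [302.65525198 200.3540665 ]
0 [201.24182314 206.91908671] [249.1955845  201.49803888] [302.65291327 195.43901886]
4 [201.51654535 208.29745699] [248.97461092 199.92811969] [302.27634959 190.5096313 ]
8 [201.89946537 209.65197955] [248.63087727 198.37374339] [301.52065957 185.58774875]
262 [120 119 123 118 121 125 131 117  97  87  75  63  54  49  54  61  74  87
  86  76  75  72]
270 [119 117 118 119 125 131 130 110 101 110 108  85  56  53  67 101 106  90
  63  59  64  63]
278 [122 119 118 122 126 130 110 109 130 143 126  91  61  78 117 146 153 144
 134 127 124 121]
286 [119 118 120 126 132 129 108 100 122 140 126  91  67  93 126 148 150 150
 151 150 151 147]
294 [118 117 119 133 133 109  81  89 130 148 125  94  75 102 132 148 149 146
 149 147 148 148]
302 [117 116 116 122 131 134 136 142 144 140 120 106 102  97  91  86  82  76
  79  91 102 113]
t: 20.23
ee_pos: [0.4078, 0.1223, 0.1737]
tcp_rot: [[0.113, -0.007, -0.994], [0.994, 0.005, 0.113], [0.004, -1.0, 0.007]]
contact_force: [-0.7, -0.0, 3.2]
finger_gap: 0.0164
```

```bash
python3 -m jog '[[-1,0,0.2,0,0],[-1,0,0.4,0,0],[-1,0,0.4,0,0]]'
cat > m.py <<'E'
from h import *
import sys
def meas(fn, g, yw):
    "fit rod tilt in side image: thin-rod centre line, by template over tilt and offset"
    c=load(fn); im=cv2.imread('pics/'+fn+'.png').mean(2)
    z=np.array([-np.sin(np.radians(yw)),np.cos(np.radians(yw))]); 
    h=-z
    for ph in(-8,-4,0,4,8):
        u=np.array([h[0]*np.cos(np.radians(ph)),h[1]*np.cos(np.radians(ph)),np.sin(np.radians(ph))])
        print(ph,[np.round(proj(c,g+u*k),1).tolist() for k in(-.04,.046,.146)])
E
python3 -c "
from m import *
s=st();snap('side','s12');meas('s12',s['ee_pos']+np.array(s['tcp_rot'])[:,1]*.0539,yaw(s)+0)
a=cv2.imread('pics/s12.png');cv2.imwrite('pics/c12.png',cv2.resize(a[160:240,190:320],(780,480),interpolation=2))"
```

```text
t: 20.48
ee_pos: [0.408, 0.1226, 0.1696]
tcp_rot: [[0.113, -0.006, -0.994], [0.994, 0.005, 0.113], [0.004, -1.0, 0.006]]
contact_force: [0.0, 0.6, 4.7]
finger_gap: 0.0166
t 20.48 ee [0.408  0.1226 0.1696] yaw 83.5 gap 0.0166 F [0.  0.6 4.7] q [ 0.08  0.06  2.02  0.01  1.07 -1.38]
-8 [[201.6, 207.7], [249.6, 208.1], [302.4, 208.6]]
-4 [[201.7, 209.1], [249.6, 206.6], [302.8, 203.8]]
0 [[201.8, 210.5], [249.5, 205.0], [302.8, 198.9]]
4 [[202.1, 211.8], [249.3, 203.5], [302.4, 194.0]]
8 [[202.5, 213.2], [249.0, 201.9], [301.6, 189.1]]
```

View pics/c12.png

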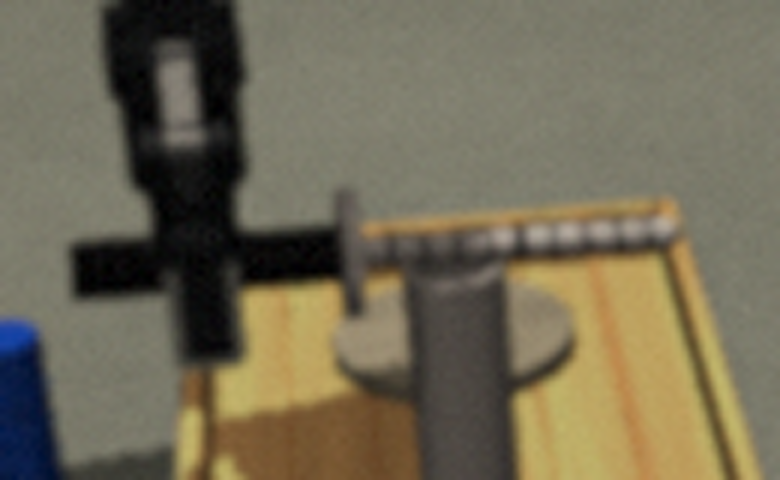

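The side crop shows the rod from the handle end (75,271) to the tip (675,228), a tilt of about -2.6° (tip low) against the projections. One more 4 mm press, then lift.

```bash
python3 -m jog '[[-1,0,0.2,0,0],[-1,0,0.4,0,0],[-1,0,0.4,0,0]]'
python3 -m jog '[[-1,0,-1,0,0],[-1,0,-2.5,0,0],[-1,0,-4.5,0,0],[-1,0,-6.5,0,0],[-1,0,-8,0,0]]'
python3 -m jog '[[-1,0,0,0,0],[-1,0,0,0,0],[-1,0,0,0,0]]'
python3 -c "
from h import *
go([.36,.215,.2]) "
```

```text
t: 20.78
ee_pos: [0.4081, 0.1224, 0.1654]
tcp_rot: [[0.113, -0.006, -0.994], [0.994, 0.005, 0.113], [0.004, -1.0, 0.006]]
contact_force: [-0.4, -0.1, 4.4]
finger_gap: 0.0163
t: 21.2
ee_pos: [0.4076, 0.122, 0.2462]
tcp_rot: [[0.113, -0.008, -0.994], [0.994, 0.005, 0.113], [0.004, -1.0, 0.009]]
contact_force: [0.3, -0.6, -1.9]
finger_gap: 0.0164
t: 21.45
ee_pos: [0.4063, 0.1219, 0.2448]
tcp_rot: [[0.114, -0.012, -0.993], [0.994, 0.004, 0.113], [0.003, -1.0, 0.012]]
contact_force: [0.7, 0.1, -1.6]
finger_gap: 0.0163
t 21.45 ee [0.4063 0.1219 0.2448] yaw 83.5 gap 0.0163 F [ 0.7  0.1 -1.6] q [ 0.08 -0.06  1.95  0.01  1.26 -1.38]
shift [ 8.71 -0.81  5.61] turn None
```

```bash
python3 -m jog '[[-1,1,0,0.4,0],[-1,2.5,0,1,0],[-1,4,0,1.6,0],[-1,5,0,2,0],[-1,5,0,2,0]]' >/dev/null
python3 -m jog '[[-1,0,0,0,0],[-1,0,0,0,0],[-1,0,0,0,0],[-1,0,0,0,0],[-1,0,0,0,0]]'
python3 -c "
from m import *
s=st();snap('side','s13');snap('top','t13');g=s['ee_pos']+np.array(s['tcp_rot'])[:,1]*.0539;meas('s13',g,yaw(s))
t=load('t13');h=np.array([.993,-.114,0]);print('top',proj(t,g-h*.04),proj(t,g+h*.146))
print('tip tray-frame',[np.round(v,3) for v in [(g+h*.146-np.array([.499,.194,0]))@np.array([[.988,.156],[-.156,.988],[0,0]])]])
p=proj(load('s13'),g+h*.05).astype(int);print(p)
a=cv2.imread('pics/s13.png');b=cv2.imread('pics/t13.png')
A=cv2.resize(a[p[1]-70:p[1]+70,p[0]-90:p[0]+90],(720,560),interpolation=2);cv2.imwrite('pics/c13.png',A)"
```

```text
t: 22.28
ee_pos: [0.3904, 0.1744, 0.2432]
tcp_rot: [[0.112, -0.016, -0.994], [0.994, 0.004, 0.112], [0.002, -1.0, 0.017]]
contact_force: [0.9, 0.3, -1.7]
finger_gap: 0.0165
t 22.28 ee [0.3904 0.1744 0.2432] yaw 83.6 gap 0.0165 F [ 0.9  0.3 -1.7] q [ 0.21 -0.04  1.94  0.01  1.26 -1.25]
-8 [[181.9, 160.8], [230.4, 162.5], [283.7, 164.2]]
-4 [[182.0, 162.3], [230.4, 160.8], [284.0, 159.2]]
0 [[182.2, 163.7], [230.3, 159.2], [283.8, 154.0]]
4 [[182.5, 165.2], [230.0, 157.5], [283.4, 148.9]]
8 [[182.9, 166.6], [229.6, 155.9], [282.5, 143.8]]
top [234.14076224 335.4043873 ] [249.16405916 245.73554216]
tip tray-frame [array([ 0.041, -0.03 ])]
[232 158]
```

The picture allowance is used up, so I measure the tilt numerically by differencing against an earlier side frame.

```bash
python3 - <<'E'
from h import *
a=cv2.imread('pics/s13.png').astype(int);b=cv2.imread('pics/s7.png').astype(int)
d=cv2.GaussianBlur(np.abs(a-b).max(2).astype(np.float32),(3,3),0)
for x in list(range(176,200,3))+list(range(222,294,4)):
    col=d[138:182,x]; r=np.where(col>22)[0]+138
    print(x,(r.min(),r.max(),round((r.min()+r.max())/2,1),len(r)) if len(r) else None)
g=b=cv2.imread('pics/t13.png').astype(int);o=cv2.imread('pics/top0.png').astype(int)
E
```

```text
176 (np.int64(138), np.int64(181), np.float64(159.5), 44)
179 (np.int64(138), np.int64(181), np.float64(159.5), 44)
182 (np.int64(138), np.int64(181), np.float64(159.5), 44)
185 (np.int64(138), np.int64(181), np.float64(159.5), 44)
188 (np.int64(138), np.int64(181), np.float64(159.5), 44)
191 (np.int64(138), np.int64(181), np.float64(159.5), 44)
194 (np.int64(138), np.int64(181), np.float64(159.5), 44)
197 (np.int64(138), np.int64(181), np.float64(159.5), 44)
222 (np.int64(145), np.int64(181), np.float64(163.0), 37)
226 (np.int64(144), np.int64(181), np.float64(162.5), 38)
230 (np.int64(144), np.int64(181), np.float64(162.5), 38)
234 (np.int64(144), np.int64(181), np.float64(162.5), 38)
238 (np.int64(144), np.int64(181), np.float64(162.5), 38)
242 (np.int64(143), np.int64(181), np.float64(162.0), 39)
246 (np.int64(140), np.int64(181), np.float64(160.5), 42)
250 (np.int64(138), np.int64(181), np.float64(159.5), 44)
254 (np.int64(138), np.int64(181), np.float64(159.5), 41)
258 (np.int64(138), np.int64(181), np.float64(159.5), 42)
262 (np.int64(138), np.int64(181), np.float64(159.5), 41)
266 (np.int64(138), np.int64(181), np.float64(159.5), 40)
270 (np.int64(138), np.int64(181), np.float64(159.5), 40)
274 (np.int64(138), np.int64(181), np.float64(159.5), 41)
278 (np.int64(138), np.int64(181), np.float64(159.5), 43)
282 (np.int64(138), np.int64(181), np.float64(159.5), 41)
286 (np.int64(138), np.int64(181), np.float64(159.5), 44)
290 (np.int64(138), np.int64(181), np.float64(159.5), 44)
```

```bash
python3 - <<'E'
from h import *
a=cv2.imread('pics/s13.png').mean(2)
print('     ',' '.join('%3d'%x for x in range(176,298,4)))
for v in range(138,180): print(v,' ',' '.join('%3d'%a[v,x:x+2].mean() for x in range(176,298,4)))
E
```

```text
176 180 184 188 192 196 200 204 208 212 216 220 224 228 232 236 240 244 248 252 256 260 264 268 272 276 280 284 288 292 296
138   104 104 104 101   8  10  17   8  12  83  70  60  59  61  57  59  59  60  79 117 115 115 113 115 115 116 115 116 116 116 117
139   103 102 104 102  13  11  20   8  12  96  61  58  58  58  62  63  59  68 103 116 112 113 112 112 115 115 116 116 116 118 118
140   102 104  97  96  12  10  19   6  15 113  63  58  59  59  59  58  57  84 113 115 112 114 116 111 113 113 114 117 118 118 117
141    99  98  93  87  23   6  17  11  33 117  64  58  58  59  58  58  59  94 117 112 111 113 114 114 115 116 117 117 116 120 119
142    96  86 106 102  44   8  14   6  53 120  68  57  59  59  58  61  73 102 117 112 114 115 113 116 114 114 115 118 116 117 118
143   106 100 116 115  75   6  12   7  60 119  77  59  59  60  75  80 100 110 114 114 114 113 114 114 115 115 117 117 120 117 118
144   114 115 117 117  94   5   8   6  49 117  85  59  73  68 101 102 114 116 115 114 114 114 113 112 113 115 117 119 117 118 116
145   116 119 115 116 100   6   7   8  34 115 103  76  98  83 115 
[... 3783 characters left out ...]
21 122 120 119 121 121 119 119 118 117 119 119 118
175   111 114 113 113 114 112 102 100 105 116 116 118 117 119 118 119 120 122 120 122 122 122 121 119 119 120 117 118 119 121 118
176   114 113 117 114 112 113 112 112 115 116 116 115 116 119 118 121 119 120 120 119 123 120 122 121 123 122 118 117 119 120 117
177   111 114 114 112 112 115 115 114 116 116 115 116 117 118 118 118 120 122 121 119 121 120 122 119 118 120 117 117 117 118 116
178   111 112 114 115 113 115 114 115 117 116 114 116 117 117 119 119 120 119 120 119 123 120 122 120 120 121 120 116 117 121 116
179   112 113 112 113 111 114 114 114 116 116 113 113 117 119 118 120 119 122 121 120 121 121 120 119 118 120 120 119 117 118 117
```

```bash
cat >> m.py <<'E'
def tilt(fn,g,yw):
    "rod tilt from the side image: thin-rod lower edge slope compared with projections"
    c=load(fn); im=cv2.GaussianBlur(cv2.imread('pics/'+fn+'.png').mean(2),(1,5),0)
    h=np.array([np.sin(np.radians(yw)),-np.cos(np.radians(yw))])
    P=lambda ph,k: proj(c,g+k*np.array([*h*np.cos(ph),np.sin(ph)]))
    def edge(k0,k1,up):
        xs=[];vs=[]
        a,b=P(-.05,k0),P(-.05,k1)
        for u in range(int(a[0])+2,int(b[0])-1):
            v0=a[1]+(b[1]-a[1])*(u-a[0])/(b[0]-a[0]); r=np.arange(int(v0)-12,int(v0)+14)
            gr=np.gradient(im[r,u]); i=gr.argmax() if not up else gr.argmin()
            xs.append(u);vs.append(r[i])
        xs=np.array(xs);vs=np.array(vs);k=np.abs(vs-np.median(vs))<5
        return np.polyfit(xs[k],vs[k],1)[0]
    ph=np.radians(np.arange(-14,15,1.))
    for n,k0,k1 in(('rod',.052,.142),('handle',.016,.036)):
        sl=edge(k0,k1,False)
        mod=[(P(p,k1)-P(p,k0)) for p in ph]; mod=[m[1]/m[0] for m in mod]
        print(n,'slope %.3f'%sl,'tilt deg %.1f'%np.interp(-sl,-np.array(mod),np.degrees(ph)))
def check(fn):
    s=st();snap('side',fn);tilt(fn,s['ee_pos']+np.array(s['tcp_rot'])[:,1]*.0539,yaw(s))
E
python3 -c "
from m import *
for f,g,y in(('s12',[.4077,.1229,.1157],83.5),('s13',[.3895,.1746,.1893],83.6)): tilt(f,np.array(g),y)"
python3 -m jog '[[-1,0,0,0,0],[-1,0,0,0,0],[-1,0,0,0,0],[-1,0,0,0,0],[-1,0,0,0,0]]'
python3 -m jog '[[-1,0,0,0,0],[-1,0,0,0,0],[-1,0,0,0,0],[-1,0,0,0,0],[-1,0,0,0,0]]'
python3 -c "
from m import *
check('s14')"
```

```text
rod slope -0.071 tilt deg -2.8
handle slope 0.000 tilt deg -7.4
rod slope -0.032 tilt deg -3.9
handle slope 0.000 tilt deg -5.9
t: 22.8
ee_pos: [0.3905, 0.1746, 0.2434]
tcp_rot: [[0.112, -0.016, -0.994], [0.994, 0.004, 0.112], [0.002, -1.0, 0.016]]
contact_force: [-0.6, 0.3, -1.5]
finger_gap: 0.0165
t: 23.22
ee_pos: [0.3904, 0.1746, 0.2433]
tcp_rot: [[0.112, -0.016, -0.994], [0.994, 0.004, 0.112], [0.002, -1.0, 0.016]]
contact_force: [0.1, 0.2, -1.7]
finger_gap: 0.0166
t 23.22 ee [0.3904 0.1746 0.2433] yaw 83.6 gap 0.0166 F [ 0.1  0.2 -1.7] q [ 0.21 -0.04  1.94  0.01  1.26 -1.25]
rod slope -0.033 tilt deg -3.8
handle slope 0.000 tilt deg -5.9
```

The tilt is steady at about -4° (inside the 8° limit), but I want more margin. I go back over the drip tube with the rim nearer the tip (a longer lever) and press up a little more.

```bash
python3 -m jog '[[-1,-1.5,0,0.5,0],[-1,-3.5,0,1.1,0],[-1,-5.15,0,1.6,0],[-1,-5.15,0,1.6,0],[-1,-5.15,0,1.6,0]]' >/dev/null
python3 -m jog '[[-1,0,1.5,0,0],[-1,0,3,0,0],[-1,0,4.5,0,0],[-1,0,5.5,0,0],[-1,0,5.5,0,0]]'
python3 -m jog '[[-1,0,0.2,0,0],[-1,0,0.4,0,0],[-1,0,0.6,0,0],[-1,0,0.8,0,0],[-1,0,0.8,0,0]]'
python3 -c "
from m import *
check('s15')"
```

```text
t: 24.1
ee_pos: [0.3667, 0.1257, 0.1866]
tcp_rot: [[0.113, -0.02, -0.993], [0.994, 0.005, 0.113], [0.002, -1.0, 0.02]]
contact_force: [0.2, 0.4, -1.7]
finger_gap: 0.0166
t: 24.52
ee_pos: [0.3667, 0.1259, 0.1787]
tcp_rot: [[0.113, -0.02, -0.993], [0.994, 0.005, 0.113], [0.003, -1.0, 0.02]]
contact_force: [-0.2, -0.5, -1.8]
finger_gap: 0.0168
t 24.52 ee [0.3667 0.1259 0.1787] yaw 83.5 gap 0.0168 F [-0.2 -0.5 -1.8] q [ 0.1  -0.04  2.09  0.01  1.11 -1.36]
rod slope -0.105 tilt deg -0.5
handle slope -0.143 tilt deg 1.9
```

```bash
python3 -m jog '[[-1,0,0.15,0,0],[-1,0,0.3,0,0],[-1,0,0.4,0,0],[-1,0,0.4,0,0]]'
python3 -m jog '[[-1,0,0.15,0,0],[-1,0,0.3,0,0],[-1,0,0.4,0,0],[-1,0,0.4,0,0]]'
python3 -m jog '[[-1,0,0.15,0,0],[-1,0,0.3,0,0],[-1,0,0.4,0,0],[-1,0,0.4,0,0]]'
python3 -c "
from m import *
check('s16')"
```

```text
t: 24.9
ee_pos: [0.3665, 0.1258, 0.1746]
tcp_rot: [[0.113, -0.02, -0.993], [0.994, 0.005, 0.113], [0.003, -1.0, 0.02]]
contact_force: [0.5, 0.3, -0.9]
finger_gap: 0.0168
t: 25.23
ee_pos: [0.3666, 0.1258, 0.1706]
tcp_rot: [[0.113, -0.019, -0.993], [0.994, 0.005, 0.113], [0.003, -1.0, 0.02]]
contact_force: [-0.4, -0.3, 1.5]
finger_gap: 0.0165
t: 25.57
ee_pos: [0.3668, 0.126, 0.1667]
tcp_rot: [[0.113, -0.019, -0.993], [0.994, 0.005, 0.113], [0.003, -1.0, 0.019]]
contact_force: [-2.0, 0.7, 1.8]
finger_gap: 0.0165
t 25.57 ee [0.3668 0.126  0.1667] yaw 83.5 gap 0.0165 F [-2.   0.7  1.8] q [ 0.1  -0.01  2.1   0.01  1.07 -1.36]
rod slope -0.088 tilt deg -1.8
handle slope -0.117 tilt deg 0.1
```

```bash
python3 -m jog '[[-1,0,0.15,0,0],[-1,0,0.3,0,0],[-1,0,0.3,0,0]]'
python3 -m jog '[[-1,0,-1,0,0],[-1,0,-2.5,0,0],[-1,0,-4.5,0,0],[-1,0,-6.5,0,0],[-1,0,-8.2,0,0]]'
python3 -m jog '[[-1,1.5,0,0,0],[-1,3.5,0,-0.4,0],[-1,5.2,0,-1,0],[-1,5.2,0,-1.6,0],[-1,5.2,0,-1.6,0]]' >/dev/null
python3 -m jog '[[-1,0,0,0,0],[-1,0,0,0,0],[-1,0,0,0,0],[-1,0,0,0,0],[-1,0,0,0,0]]'
python3 -c "
from m import *
check('s17')
a=cv2.imread('pics/s17.png').mean(2)
for x in(180,184,188,216,220,224,232,236,240,248,256,264,272,276,280): print(x,a[136:172,x:x+2].mean(1).astype(int))
"
```

```text
t: 25.87
ee_pos: [0.367, 0.1259, 0.1638]
tcp_rot: [[0.113, -0.018, -0.993], [0.994, 0.005, 0.113], [0.003, -1.0, 0.018]]
contact_force: [-1.2, -0.7, 2.9]
finger_gap: 0.0166
t: 26.28
ee_pos: [0.368, 0.1254, 0.246]
tcp_rot: [[0.113, -0.019, -0.993], [0.994, 0.005, 0.113], [0.002, -1.0, 0.02]]
contact_force: [-0.1, 0.2, -1.6]
finger_gap: 0.0163
t: 27.12
ee_pos: [0.3899, 0.1749, 0.2452]
tcp_rot: [[0.113, -0.021, -0.993], [0.994, 0.004, 0.113], [0.001, -1.0, 0.021]]
contact_force: [0.2, 0.0, -0.5]
finger_gap: 0.0164
t 27.12 ee [0.3899 0.1749 0.2452] yaw 83.5 gap 0.0164 F [ 0.2  0.  -0.5] q [ 0.21 -0.05  1.94  0.01  1.27 -1.25]
rod slope -0.052 tilt deg -2.6
handle slope -0.179 tilt deg 5.1
180 [104 103 103 104 105  97  86 102 116 118 116 116 116 117 116 108  82  64
  60  61  59  60  61  67  73  89 106 113 114 116 115 115 112 115 113 115]
184 [105 104 104 103  98  94 104 114 118 117 116 115 118 118 112  91  52  25
  20  18  16   7   7   1   9  48  91 111 115 117 116 113 112 113 117 116]
188 [ 94  97 100 100  98  86 100 116 118 116 117 114 115 115 107  77  42  21
  19  20  15  11   7   5  1
[... 1158 characters left out ...]
14 111 115 117 100  72
  47  54  89 108 117 116 114 115 114 117 116 118 118 116 117 117 119 119]
264 [115 114 115 115 114 117 114 113 114 113 112 114 115 127 153 164 145 103
  71  72  97 112 116 115 115 113 113 115 117 118 117 118 118 120 120 120]
272 [113 116 113 113 112 113 114 115 112 115 112 112 114 114 118 113  97  69
  62  90 110 114 114 116 116 114 115 115 117 116 115 117 118 118 118 118]
276 [116 116 116 114 114 115 115 113 113 116 118 116 116 124 142 136 105  70
  65  94 111 114 114 115 115 116 116 115 113 118 114 114 116 118 119 117]
280 [115 116 115 117 115 115 115 115 116 119 117 116 123 141 154 142 107  73
  71  97 112 117 114 116 114 115 114 113 114 116 115 115 118 119 118 119]
```

The tilt is now about -2.5° and steady, with the tip near z 0.19 m, above the tray. Handing in.

```bash
python3 -c "
from h import *
s=st();print(np.abs(s['qvel']).max());print(ctrl.close_job())"
```

```text
t 27.17 ee [0.39   0.1749 0.2452] yaw 83.5 gap 0.0164 F [-0.1 -0.3 -1.6] q [ 0.21 -0.05  1.94  0.01  1.27 -1.25]
0.003775991396270436
the job is handed in; nothing more can be done
None
```

I turned the selector 30° from slow to Off and checked it against the ring mark in the wrist picture. I took the rod by its handle and lowered it into the dip tube until the collar sat on the mouth, with about 6–9 N of contact and the collar seen seated in the side view. I then drew it right out. The moves cannot tilt the tool, so I laid the rod over in the fingers by pushing it against the rim of the empty drip tube. I handed in at 27.2 s.

**Last checks:**
- **Hold:** the arm was still (joint speed below 0.004 rad/s) and the fingers were closed on the handle, with a measured gap of 16.4 mm. The sensed force was about 1.6 N, roughly the rod's weight, so no contact showed.
- **Position:** the tip was at about z 0.19 m and (0.04, -0.03) m in the tray's frame. I worked this out from the arm's pose and did not measure the tip separately.
- **Level:** the rod's lower edge in the side picture put the tip about 2.5° low. That is inside the 8° limit, but this figure is good to only about 2°.

**Disagreements:**
- The automatic fit on the short stretch of handle gave +5.1°. I discounted it as too short to trust. My hand-read of the handle's edges gave about -3°, in line with the rod.
- The rod sits several millimetres higher in the fingers than the nominal grip.
- The 12-picture limit was reached before the last view, so the final checks are numeric only. I did not look at the selector or the bystanders again at the end. The selector was not touched after the Off check, and no move went near the bystanders.

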